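# Tamp the ceramic balls level in the acoustic test cell

### The arm

A 6-joint arm with a two-finger parallel gripper is mounted at the origin on the work surface. World frame = base frame: x ahead of the robot, y to its left, z up, the work surface at z = 0. Lengths are in m, angles in rad, forces in N, time in s.
With the tool pointing down it reaches from about 0.35 to 0.775 m from the base axis. Payload 7.3 kg.
Tool frame: the origin (TCP) lies on the centre line of the jaws, within the pads' length; the fingertips stand 17 mm ahead of it and the grasp point (between the pads) lies 2 mm behind it (robot.tip_extent is the distance from the TCP to the fingertips, in m); z points along the fingers, y is the line along which they close (so a half turn about z gives the same grasp; the last joint's range is limited). The gripper opens to 92 mm and grips with 3 to 60 N. Pads are 19 mm wide; open, the fingers measure 130 mm over their backs; the gripper's body (75 mm by 190 mm) begins 47 mm behind the grasp point.
Start: joints at [1.035, 0.342, 1.524, -0, 1.275, -0.146], TCP at [0.199, 0.486, 0.244] pointing down, gripper open.
Joint ranges: [-2.53, 2.53], [-0.77, 2.02], [0.04, 2.7], [-1, 4.14], [0.28, 2.66], [-3.11, 3.11]. Speed limits (rad/s): [2.57, 2.57, 3.14, 3.14, 3.14, 3.14].

### API

Orientations are given as [roll, pitch, yaw] about the fixed x, y, z axes, in that order (R = Rz(yaw) Ry(pitch) Rx(roll)).
In Python, from cell import robot gives the robot as it stands.
- The arm moves only by the tool step_arm, never from a script. Its argument "motion" is a list of rows, each a list of 2 entries, a list of its own where there are three numbers: the shift along the tool's x, y, z in units of 60 mm (1.0 is 60 mm), then the turn about the tool's z in rad. In form: [[[x, y, z], spin], ...]. A call has 1 to 10 rows; each row is the pose to reach, as a shift and turn from the pose commanded when the call began, along the tool's axes at that moment; what a row does not reach only later rows make up. A row lasts 1/8 s, in which the tool goes at most 62.5 mm and 10.7 degrees, less where a joint would pass 70% of its speed; a pose out of reach is approached as far as the arm can. A call with a gripper value outside its range is refused whole. "hand" is the closure in counts, from 0 (fully open) to 255 (shut), set as the call begins (left out, the last holds). The fingers move at their own pace and stop on an object; "squeeze" is the grip in N (left out, the last holds). Time passes only in rows, so rows that repeat a pose let the fingers close. It gives the time, the measured TCP pose, the force, the opening and the grip force at its end, in the units of the state.
- robot.observe(): the state, without advancing time (a new reading comes with each control period).
- robot.read_camera(name): name is "side" or "top" or "wrist"; returns a dict with "pixels" (420x560x3 uint8, red, green, blue), "intrinsics" (3x3 intrinsics, pixels), "xyz" and "rotation" of the camera in the world; the wrist camera has in their place "T_tool_cam" (4x4, takes a point from camera to tool coordinates, whose origin is the TCP and whose axes are the flange's). Camera axes: x right, y up, looking along -z (the intrinsics and any distortion apply to the point x, -y, -z); pixel columns grow to the right and rows downward; lengths in m; the calibration is good to about 2 mm. A picture is of the moment at which its call begins: read the wrist's pose just before it. There is no depth.
- robot.hand_in(): hands the job in; it is judged then, once.
The state is a dict: "time": time; "qpos": joint angles; "qvel": joint speeds; "joint_efforts": joint torques, N m; "tool_pos": TCP position; "tool_rot": TCP orientation; "contact_force": force on the tool from outside, world axes, zero at the start; "torque": the same for the moment, N m; "opening": finger opening in m; "grip_force": force on a finger pad.
Only numpy, scipy, OpenCV 4.12 (cv2) and the standard library are available. Lean on these libraries where they do the work, as an engineer would, in place of code of your own. Each camera call takes 0.05 s, during which the arm holds its last target. There are 200 camera calls.

### The job

Two of the ceramic balls in the narrow test cell stand proud of the row: take the hand tamper and press them down until all seven lie level in a single layer, letting the balls themselves push the end stop back, and finish with a firm, steady press of about 15 newtons on the levelled balls for a good second, never bearing on them with more than 30. Then stand the tamper upright back in its tray and let go. Keep the fingers off the balls and the end stop, and leave everything else on the bench where it is.

Things in the scene. Friction and masses are not known exactly. Their poses are not given: they have to be found in the camera images.
- cell: Aluminium trough fixed to the bench, open on top, 250 mm long (its y axis), foot 62 mm wide (x); origin: centre of its underside, z up. Inside 34 mm wide (x -17 to 17 mm), side walls 6 mm thick, full length, top edge at z = 62 mm. A fixed end wall, top at z = 38 mm, has its inner face at y = -108 mm; the sliding end stop is towards +y.
- bed: The dark steel floor plate of the cell, a load plate that feels the tamping load; fixed. Origin on its upper surface, on the trough's centre line, 12 mm above the underside of the cell, directly above the cell's origin; axes parallel to the cell's.
- end_stop: Black end stop in the trough, a plate 30 mm wide, 10 mm thick, its top 26 mm above the bed, so lower than a ball. Origin: on the bed, on the centre line, on the face towards the balls; at the start at cell y = +52 mm. It slides towards cell +y by up to 60 mm against a drag of about 1 N, stays where it is pushed, and gives way when balls are forced down into the row.
- tamper: Hand tamper standing upright in its tray, 0.24 to 0.39 kg: a flat steel foot 27 mm (x) by 70 mm (y), 14 mm thick, with a square wooden handle 24 x 24 mm rising from its middle to 110 mm above the underside. Origin at the centre of the foot's underside, z up the handle. A good grip is 80 mm above the underside.
- tray: Black plastic tray fixed to the bench, the tamper's place: 58 mm (x) by 100 mm (y) outside, 12 mm high, rim 4 mm thick, its floor 4 mm above its underside; origin at the centre of the underside. The tamper starts standing in it, foot roughly lined up with it. Tray and cell lie left and right of the robot, either way round.
- ball1: Smooth glazed white ceramic ball, 30 mm in diameter, 34 g, slippery (friction about 0.10); origin at its centre. One of five that start in a loose single row on the bed (centre 15 mm above it).
- ball2: Smooth glazed white ceramic ball, 30 mm in diameter, 34 g, slippery (friction about 0.10); origin at its centre. One of five that start in a loose single row on the bed (centre 15 mm above it).
- ball3: Smooth glazed white ceramic ball, 30 mm in diameter, 34 g, slippery (friction about 0.10); origin at its centre. One of five that start in a loose single row on the bed (centre 15 mm above it).
- ball4: Smooth glazed white ceramic ball, 30 mm in diameter, 34 g, slippery (friction about 0.10); origin at its centre. One of five that start in a loose single row on the bed (centre 15 mm above it).
- ball5: Smooth glazed white ceramic ball, 30 mm in diameter, 34 g, slippery (friction about 0.10); origin at its centre. One of five that start in a loose single row on the bed (centre 15 mm above it).
- ball6: Smooth glazed white ceramic ball, 30 mm in diameter, 34 g, slippery (friction about 0.10); origin at its centre. One of two that start proud, in a dip between two balls of the row (centre about 40 mm above the bed); pressed down it wedges its neighbours apart, at up to about 10 N, into one row about 210 mm long.
- ball7: Smooth glazed white ceramic ball, 30 mm in diameter, 34 g, slippery (friction about 0.10); origin at its centre. One of two that start proud, in a dip between two balls of the row (centre about 40 mm above the bed); pressed down it wedges its neighbours apart, at up to about 10 N, into one row about 210 mm long.
- windscreen: Bystander: black windscreen, egg shaped, 38 mm across, 43 mm high; origin under its centre.
- adaptor: Bystander: small brass adaptor, 22 mm across, 26 mm high; origin under its centre.
- calibrator: Bystander: blue sound calibrator, 55 x 97 x 45 mm; origin under the centre of its housing.
- level_meter: Bystander: grey sound level meter lying flat, 75 x 260 x 30 mm with its steel microphone neck to +y; origin under the centre of its housing.
- mouse: Bystander: round black mouse, 60 mm across, 33 mm high; origin under its centre.
- screwdriver: Bystander: screwdriver lying on the bench; origin under its middle.
Mind the look-alikes: they are no part of the job. Leave any red look-alike of the tamper alone. There is more than one size of the tray; the one meant has the size given above.

How it is judged:
On the way:
1. With all seven balls level on the bed, the tamper bears on them and the bed carries 10 to 20 N on top of the balls' own 2.3 N, for 0.5 s without a break (z of ball1 in the frame of bed between 0.012 and 0.018 m and z of ball2 in the frame of bed between 0.012 and 0.018 m and z of ball3 in the frame of bed between 0.012 and 0.018 m and z of ball4 in the frame of bed between 0.012 and 0.018 m and z of ball5 in the frame of bed between 0.012 and 0.018 m and z of ball6 in the frame of bed between 0.012 and 0.018 m and z of ball7 in the frame of bed between 0.012 and 0.018 m and contact force between bed and anything else between 12.3 and 22.3 N and (contact force between tamper and ball1 above 2 N or contact force between tamper and ball2 above 2 N or contact force between tamper and ball3 above 2 N or contact force between tamper and ball4 above 2 N or contact force between tamper and ball5 above 2 N or contact force between tamper and ball6 above 2 N or contact force between tamper and ball7 above 2 N)), for 0.5 s.
At the end, for the whole second after the job is handed in: All seven balls lie in one layer on the bed (centres 12 to 18 mm above it) at rest, and the tamper stands released, upright (within 0.08 rad) and at rest on the floor of its tray (its origin within 14 mm of the tray's centre along each tray axis, less than 8 mm above the tray's underside) (z of ball1 in the frame of bed between 0.012 and 0.018 m and z of ball2 in the frame of bed between 0.012 and 0.018 m and z of ball3 in the frame of bed between 0.012 and 0.018 m and z of ball4 in the frame of bed between 0.012 and 0.018 m and z of ball5 in the frame of bed between 0.012 and 0.018 m and z of ball6 in the frame of bed between 0.012 and 0.018 m and z of ball7 in the frame of bed between 0.012 and 0.018 m and x of tamper in the frame of tray between -0.014 and 0.014 m and y of tamper in the frame of tray between -0.014 and 0.014 m and z of tamper in the frame of tray below 0.008 m and angle between tamper's own z axis and vertical below 0.08 rad and linear speed of tamper below 0.02 m/s and linear speed of each of ball1, ball2, ball3, ball4, ball5, ball6, ball7 below 0.03 m/s); the robot touches nothing.
It fails at once if the bed is loaded with more than 32.3 N (30 N and the balls' weight) (contact force between bed and anything else above 32.3 N).
It fails at once if the robot itself touches a ball (contact force between any of the fingers, the arm and ball1 above 0.3 N or contact force between any of the fingers, the arm and ball2 above 0.3 N or contact force between any of the fingers, the arm and ball3 above 0.3 N or contact force between any of the fingers, the arm and ball4 above 0.3 N or contact force between any of the fingers, the arm and ball5 above 0.3 N or contact force between any of the fingers, the arm and ball6 above 0.3 N or contact force between any of the fingers, the arm and ball7 above 0.3 N).
It fails at once if the robot or the tamper pushes the end stop directly (contact force between any of the fingers, the arm, tamper and end_stop above 0.5 N).
It fails at once if a bystander is moved by more than 15 mm (distance of any of windscreen, adaptor, calibrator, level_meter, mouse, screwdriver from where it was at the start of the episode above 0.015 m).
It also fails if it takes over 72 s, if anything falls off the work surface, if the arm or the gripper's body presses on something with over 40 N, if the wrist force passes 120 N, or if a joint passes its speed limit or range.

## Working session

There is one attempt and no reset: what is moved stays moved. The work goes in short steps, Python scripts to look and compute and a tool call to move; the robot and the scene stay as the last step left them, time stands still between calls to the robot, and variables do not carry over. Pictures are saved under pics/ and viewed, at most 10 in all, crops included, and the job is handed in when it is done.

Besides the shell and the picture viewer there is one more tool, called after "Call:" by a JSON object that holds its "api" and its "payload", one argument or row to a line. step_arm: Moves the arm, as the interface text tells. Its arguments: {"type":"object","properties":{"motion":{"type":"array"},"hand":{"type":"number"},"squeeze":{"type":"number"}},"required":["motion"]}

```bash
mkdir -p pics; ls; python3 - <<'E'
from cell import robot
import cv2,json,pickle
s=robot.observe();print({k:(v.tolist() if hasattr(v,'tolist') else v) for k,v in s.items()})
for n in ("top","side","wrist"):
    c=robot.read_camera(n);pickle.dump(c,open(f"{n}.pkl","wb"));cv2.imwrite(f"pics/{n}0.png",c["pixels"][:,:,::-1])
    print({k:(v.tolist() if hasattr(v,'tolist') else v) for k,v in c.items() if k!="pixels"})
E
```

```text
pics
{'time': 0.0, 'qpos': [1.0349931054246517, 0.3426910520614306, 1.525014163903752, 1.8044954280493688e-05, 1.275406256973816, -0.14599836476434344], 'qvel': [-0.00035139734790164416, 2.7855792323120223e-05, 0.00041150276146894834, -0.0015185556613546874, 0.0010521185183925926, 0.00028045398514933413], 'joint_efforts': [0.0013149846199667081, -43.124409914016724, -24.422067403793335, 0.07192341377958655, 0.05598364630714059, -0.00015217038253467763], 'tool_pos': [0.19928057678573707, 0.48529461430780646, 0.24306238226847024], 'tool_rot': [-3.140092502970009, -0.00023802996262234366, 2.7517823522118263], 'contact_force': [0.6775608740457922, -0.035863783913683576, 0.5429523980140357], 'torque': [0.04297104440854326, 0.002042708850783762, 0.0461300692916878], 'grip_force': 0.0, 'opening': 0.09226819924849958}
{'intrinsics': [[544.834643617729, 0.0, 280.3628981507152], [0.0, 544.834643617729, 208.21617270112006], [0.0, 0.0, 1.0]], 'xyz': [0.47897796435473705, -0.013477109374571822, 1.6062057510762144], 'rotation': [0.05248415715733512, -0.005587815599973123, -1.559821281958771]}
{'intrinsics': [[422.0034772778974, 0.0, 278.37656842065917], [0.0, 422.0034772778974, 212.34910142001908], [0.0, 0.0, 1.0]], 'xyz': [0.11249864862034899, -0.47797463716498345, 0.8332730582259754], 'rotation': [0.7314076482576105, -0.011740575242877194, -0.7813399674047133]}
{'intrinsics': [[295.65137212565514, 0.0, 274.96592280787337], [0.0, 295.65137212565514, 210.7240851690916], [0.0, 0.0, 1.0]], 'T_tool_cam': [[-0.00034225682649459286, 0.9669014336489327, 0.2551499568252012, 0.06755293515073124], [0.9999988311528993, 0.0007111405410609705, -0.0013535035887365975, -0.0003870095936966411], [-0.001490152038746724, 0.2551491953480711, -0.9669005468817006, -0.14230218574250666], [0.0, 0.0, 0.0, 1.0]]}
```

View pics/top0.png

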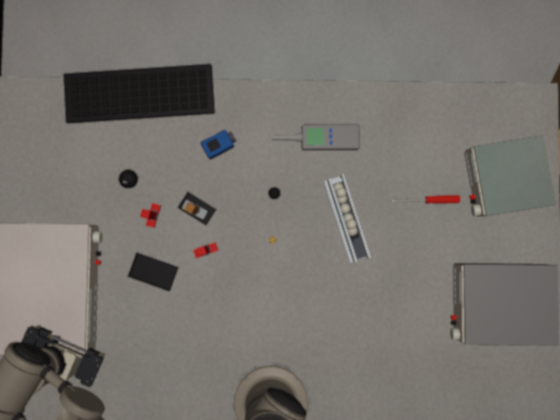

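View pics/side0.png

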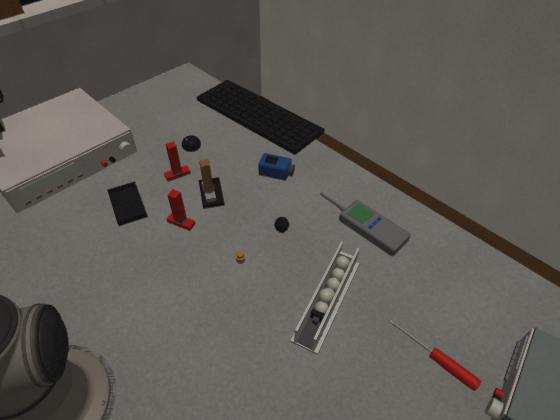

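Top view: the tamper in its tray is at (197,208), with red look-alikes at (151,215) and (206,250). The cell is at (347,218) with the end stop towards the robot. The larger black tray at (153,271) is a decoy.

```bash
cat > h.py <<'E'
import numpy as np,cv2,pickle
from scipy.spatial.transform import Rotation as R
def pose(c,s=None):
    if "T_tool_cam" in c:
        T=np.eye(4);T[:3,:3]=R.from_euler("xyz",s["tool_rot"]).as_matrix();T[:3,3]=s["tool_pos"];T=T@np.array(c["T_tool_cam"]);return T[:3,:3],T[:3,3]
    return R.from_euler("xyz",c["rotation"]).as_matrix(),np.array(c["xyz"])
def cast(c,uv,z,s=None):
    Rm,p=pose(c,s);K=np.array(c["intrinsics"]);uv=np.atleast_2d(uv).astype(float)
    d=np.c_[(uv[:,0]-K[0,2])/K[0,0],-(uv[:,1]-K[1,2])/K[1,1],-np.ones(len(uv))]@Rm.T
    return p+d*((z-p[2])/d[:,2])[:,None]
def proj(c,P,s=None):
    Rm,p=pose(c,s);K=np.array(c["intrinsics"]);q=(np.atleast_2d(P)-p)@Rm
    return np.c_[K[0,0]*q[:,0]/-q[:,2]+K[0,2],K[1,1]*-q[:,1]/-q[:,2]+K[1,2]]
E
python3 - <<'E'
from h import *
c=pickle.load(open("top.pkl","rb"));im=c["pixels"]
g=cv2.cvtColor(im,cv2.COLOR_RGB2GRAY);hsv=cv2.cvtColor(im,cv2.COLOR_RGB2HSV)
def sub(x0,x1,y0,y1): m=np.zeros_like(g);m[y0:y1,x0:x1]=1;return m>0
def rect(m,z,n):
    k=max(cv2.findContours(m.astype(np.uint8),0,2)[0],key=cv2.contourArea)
    b=cv2.boxPoints(cv2.minAreaRect(cv2.convexHull(k)));P=cast(c,b,z)[:,:2];e=np.diff(np.r_[P,P[:1]],axis=0);L=np.linalg.norm(e,axis=1)
    l=e[np.argmax(L)];print(n,"c",P.mean(0).round(4),"L",L.round(4),"yaw of long",np.degrees(np.arctan2(l[1],l[0])).round(1),"px",b.round(0).tolist())
print("bench gray",np.median(g))
rect(sub(172,222,185,228)&(g<60),.012,"tray")
rect(sub(120,182,248,295)&(g<60),.012,"decoy")
cv2.imwrite("pics/crop.png",cv2.resize(np.hstack([im[170:280,140:240],im[165:275,310:410]])[:,:,::-1],None,fx=4,fy=4,interpolation=2))
E
```

```text
bench gray 122.0
tray c [0.5605 0.2244] L [0.0517 0.0957 0.0516 0.0955] yaw of long -121.3 px [[178.0, 207.0], [187.0, 192.0], [215.0, 209.0], [206.0, 224.0]]
decoy c [0.3746 0.3482] L [0.0718 0.1284 0.0718 0.1281] yaw of long -108.9 px [[128.0, 276.0], [136.0, 252.0], [177.0, 267.0], [169.0, 291.0]]
```

View pics/crop.png

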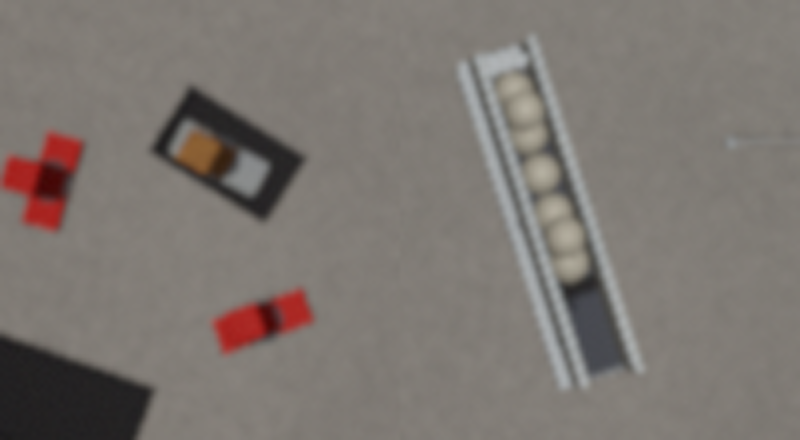

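Crop: the proud balls are the 2nd and 6th from the fixed end, at crop (525,108) and (567,237). The tray's long axis runs at about 58.7°, and the cell's +y points towards the robot. I'll go above the tamper and look from there.

Call:
{"api": "step_arm", "payload": {
  "motion": [
    [[-0.8, -0.19, 0], 0.02],
    [[-1.7, -0.4, 0], 0.05],
    [[-2.6, -0.62, 0], 0.08],
    [[-3.5, -0.84, 0], 0.1],
    [[-4.4, -1.06, 0], 0.12],
    [[-5.3, -1.27, 0], 0.14],
    [[-6.1, -1.47, 0], 0.157],
    [[-6.8, -1.64, 0], 0.157],
    [[-7.22, -1.74, 0], 0.157],
    [[-7.22, -1.74, 0], 0.157]
  ],
  "hand": 0
}}

```text
time: 1.4
tool_pos: [0.5615, 0.2231, 0.2429]
tool_rot: [-3.141, -0.001, 2.592]
contact_force: [-0.8, 0.8, 0.2]
opening: 0.0913
grip_force: 0.0
```

```bash
python3 - <<'E'
from h import *
from cell import robot
s=robot.observe();c=robot.read_camera("wrist");pickle.dump((c,s),open("w1.pkl","wb"));cv2.imwrite("pics/w1.png",c["pixels"][:,:,::-1])
print(s["tool_pos"],s["tool_rot"],s["contact_force"])
P=[[.5605,.2244,.004],[.5605,.2244,.114]];print(proj(c,P,s))
E
```

```text
[0.56146439 0.22309856 0.24285774] [-3.14080379e+00 -6.84170797e-04  2.59215202e+00] [-0.75458167  0.76904261  0.17490348]
[[275.36030698 185.2662965 ]
 [275.5790116  205.1939832 ]]
```

View pics/w1.png

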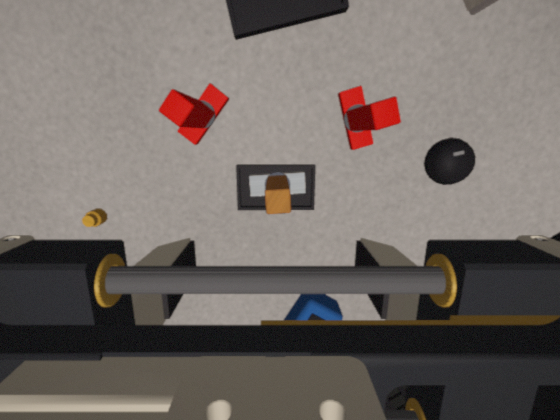

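Wrist view: tray centre at about (276,187), as predicted, with the brown handle at (278,195) and the grey foot at (277,184). The reds are clear of it. Next I'll measure the foot and the handle.

```bash
python3 - <<'E'
from h import *
c,s=pickle.load(open("w1.pkl","rb"));im=c["pixels"];hsv=cv2.cvtColor(im,cv2.COLOR_RGB2HSV);g=cv2.cvtColor(im,cv2.COLOR_RGB2GRAY)
w=np.zeros_like(g);w[160:216,232:320]=1
def T(P):
    Rm=R.from_euler("xyz",s["tool_rot"]).as_matrix();return (P-s["tool_pos"])@Rm
def rect(m,z,n):
    k=max(cv2.findContours((m&(w>0)).astype(np.uint8),0,2)[0],key=cv2.contourArea)
    r=cv2.minAreaRect(cv2.convexHull(k));b=cv2.boxPoints(r);P=cast(c,b,z,s);t=T(P)
    e=np.diff(np.r_[t,t[:1]],axis=0)[:,:2];L=np.linalg.norm(e,axis=1);l=e[np.argmax(L)]
    print(n,b.round(1).tolist(),"tool c mm",(t.mean(0)*1e3).round(1),"L",(L*1e3).round(1),"dir from tool y deg",np.degrees(np.arctan2(l[0],l[1])).round(1),"world",P.mean(0).round(4))
br=(hsv[...,0]<25)&(hsv[...,1]>110)
rect(br,.114,"handle")
rect((g>120)&(hsv[...,1]<60),.018,"foot")
rect((g<70),.012,"tray")
ys,xs=np.where(br&(w>0));
for r in range(ys.min(),ys.max()+1,3): q=xs[ys==r];print(r,q.min(),q.max(),im[r,q].mean(0).round())
E
```

```text
handle [[265.0, 176.0], [291.0, 176.0], [291.0, 213.0], [265.0, 213.0]] tool c mm [ 11.4   3.  128.9] L [23.9 35.3 24.7 35.3] dir from tool y deg -89.2 world [0.5532 0.2316 0.114 ]
foot [[232.0, 160.0], [319.0, 160.0], [319.0, 215.0], [232.0, 215.0]] tool c mm [1.000e-01 9.000e-01 2.249e+02] L [106.9  70.2 112.2  70.2] dir from tool y deg 180.0 world [0.5617 0.2239 0.018 ]
tray [[237.0, 165.0], [314.0, 165.0], [314.0, 209.0], [237.0, 209.0]] tool c mm [-1.000e-01  1.000e+00  2.309e+02] L [ 96.6  57.  100.3  57. ] dir from tool y deg 180.0 world [0.5618 0.2238 0.012 ]
176 273 285 [78. 53. 35.]
179 268 286 [77. 48. 26.]
182 267 287 [76. 49. 27.]
185 267 287 [76. 49. 25.]
188 266 288 [84. 54. 29.]
191 265 289 [163. 113.  59.]
194 266 289 [168. 117.  58.]
197 265 290 [164. 114.  57.]
200 265 290 [164. 113.  57.]
203 265 290 [163. 113.  57.]
206 265 291 [158. 109.  55.]
209 266 290 [164. 113.  57.]
212 267 289 [163. 114.  62.]
```

Call:
{"api": "step_arm", "payload": {
  "motion": [
    [[0.08, 0.045, 0.3], -0.04],
    [[0.08, 0.045, 1.0], -0.04],
    [[0.08, 0.045, 1.7], -0.04],
    [[0.08, 0.045, 2.3], -0.04],
    [[0.08, 0.045, 2.6], -0.04],
    [[0.08, 0.045, 2.68], -0.04],
    [[0.08, 0.045, 2.68], -0.04]
  ]
}}

```text
time: 2.33
tool_pos: [0.5576, 0.23, 0.0835]
tool_rot: [3.141, 0.0, 2.636]
contact_force: [-0.3, 0.2, 1.0]
opening: 0.0917
grip_force: 0.0
```

Call:
{"api": "step_arm", "payload": {
  "motion": [
    [[0, 0, 0], 0],
    [[0, 0, 0], 0],
    [[0, 0, 0], 0],
    [[0, 0, 0], 0],
    [[0, 0, 0], 0],
    [[0, 0, 0], 0],
    [[0, 0, 0], 0],
    [[0, 0, 0], 0]
  ],
  "hand": 255,
  "squeeze": 50
}}

```text
time: 3.32
tool_pos: [0.5577, 0.2292, 0.0827]
tool_rot: [-3.141, -0.0, 2.635]
contact_force: [-0.3, -0.5, -0.8]
opening: 0.0236
grip_force: 49.9
```

Call:
{"api": "step_arm", "payload": {
  "motion": [
    [[0, 0, -0.3], 0],
    [[0, 0, -0.8], 0],
    [[0, 0, -1.4], 0],
    [[0, 0, -2.0], 0],
    [[0, 0, -2.4], 0],
    [[0, 0, -2.5], 0],
    [[0, 0, -2.5], 0]
  ]
}}

```text
time: 4.2
tool_pos: [0.5575, 0.2292, 0.2321]
tool_rot: [-3.141, -0.001, 2.635]
contact_force: [0.3, -0.0, -2.5]
opening: 0.0237
grip_force: 49.9
```

```bash
python3 - <<'E'
from h import *
from cell import robot
print(robot.observe()["tool_pos"],robot.observe()["contact_force"])
c=pickle.load(open("top.pkl","rb"));im=c["pixels"];g=cv2.cvtColor(im,cv2.COLOR_RGB2GRAY)
# bright wall tops: rows 180..255, per-row intensity peaks left / right wall
L=[];Rr=[]
for v in range(190,258,4):
    u0=int(329+(v-180)*.325);row=g[v].astype(int);a=row[u0-12:u0+45];pk=[i+u0-12 for i in range(1,len(a)-1) if a[i]>=a[i-1] and a[i]>a[i+1] and a[i]>145]
    print(v,[(p,row[p]) for p in pk])
E
```

```text
[0.55750171 0.22916499 0.23211289] [ 0.3250118  -0.01722045 -2.53004063]
190 [(328, np.int64(167)), (333, np.int64(159)), (341, np.int64(166)), (348, np.int64(161))]
194 [(329, np.int64(166)), (334, np.int64(156)), (341, np.int64(156)), (349, np.int64(158))]
198 [(330, np.int64(165)), (335, np.int64(158)), (342, np.int64(162)), (350, np.int64(160))]
202 [(332, np.int64(165)), (337, np.int64(155)), (352, np.int64(162))]
206 [(333, np.int64(168)), (338, np.int64(154)), (345, np.int64(166)), (353, np.int64(161))]
210 [(334, np.int64(164)), (340, np.int64(157)), (345, np.int64(157)), (354, np.int64(159))]
214 [(336, np.int64(164)), (341, np.int64(153)), (356, np.int64(158))]
218 [(337, np.int64(167)), (342, np.int64(158)), (348, np.int64(167)), (357, np.int64(160))]
222 [(338, np.int64(162)), (343, np.int64(158)), (351, np.int64(166)), (358, np.int64(158))]
226 [(340, np.int64(164)), (344, np.int64(157)), (351, np.int64(155)), (360, np.int64(159))]
230 [(341, np.int64(169)), (346, np.int64(159)), (352, np.int64(166)), (361, np.int64(160))]
234 [(342, np.int64(168)), (347, np.int64(158)), (362, np.int64(162))]
238 [(343, np.int64(165)), (348, np.int64(157)), (363, np.int64(163))]
242 [(345, np.int64(169)), (350, np.int64(158)), (365, np.int64(165))]
246 [(346, np.int64(169)), (351, np.int64(159)), (366, np.int64(166))]
250 [(347, np.int64(167)), (352, np.int64(162)), (367, np.int64(165))]
254 [(349, np.int64(168)), (354, np.int64(158)), (369, np.int64(164))]
```

```bash
cat > cellfit.py <<'E'
from h import *
c=pickle.load(open("top.pkl","rb"))
v=np.arange(190,258,4)
L=np.array([333,334,335,337,338,340,341,342,343,344,346,347,348,350,351,352,354]);Rr=np.array([348,349,350,352,353,354,356,357,358,360,361,362,363,365,366,367,369])
A=cast(c,np.c_[L,v],.062)[:,:2];B=cast(c,np.c_[Rr,v],.062)[:,:2]
ln=lambda P:cv2.fitLine(P.astype(np.float32),2,0,.01,.01).ravel()
a,b=ln(A),ln(B);d=a[:2]+b[:2]*np.sign(a[:2]@b[:2]);d/=np.linalg.norm(d);d*=-np.sign(d[0])  # +y cell toward robot
n=np.array([d[1],-d[0]])  # cell x
E=cast(c,[[342.5,174.2],[370,258],[328.7,179.5],[356,261.7]],.062)[:,:2]
m=(A.mean(0)+B.mean(0))/2
print("sep",(A.mean(0)-B.mean(0))@n,"yaw y",np.degrees(np.arctan2(d[1],d[0])),"indiv",[np.degrees(np.arctan2(q[1],q[0])) for q in(a,b)])
t=(E-m)@d;print("ends",t)
O=m+d*((t[0]+t[1]+t[2]+t[3])/4);print("cell O",O,"d",d,"n",n)
bl=np.array([[513,85],[527,108],[532,135],[543,172],[553,210],[567,238],[573,265]]);uv=np.c_[310+(bl[:,0]-400)/4,165+bl[:,1]/4]
for i,p in enumerate(uv):
    z=.012+(.040 if i in(1,5) else .015);q=cast(c,p,z)[0,:2]-O;print(i,"cell x,y mm",(np.array([q@n,q@d])*1e3).round(1))
E
python3 cellfit.py
```

```text
sep 0.04057518543120502 yaw y -161.71585 indiv [np.float32(18.257002), np.float32(18.311281)]
ends [-0.13652449  0.11341167 -0.13400544  0.11129553]
cell O [ 0.53426815 -0.21762069] d [-0.94951236 -0.31372967] n [-0.31372967  0.94951236]
0 cell x,y mm [ -2.4 -97.9]
1 cell x,y mm [ -3.4 -77.8]
2 cell x,y mm [ -4.3 -59. ]
3 cell x,y mm [ -3.6 -31. ]
4 cell x,y mm [-2.  -2.5]
5 cell x,y mm [-1.9 19.4]
6 cell x,y mm [-3.4 39.8]
```

Call:
{"api": "step_arm", "payload": {
  "motion": [
    [[-0.4, -0.57, 0], 0.06],
    [[-0.9, -1.28, 0], 0.15],
    [[-1.4, -2.0, 0], 0.24],
    [[-1.9, -2.7, 0], 0.33],
    [[-2.4, -3.4, 0], 0.42],
    [[-2.9, -4.1, 0], 0.51],
    [[-3.4, -4.8, 0], 0.6],
    [[-3.8, -5.4, 0], 0.68],
    [[-4.09, -5.82, 0], 0.745],
    [[-4.09, -5.82, 0], 0.745]
  ]
}}

```text
time: 5.45
tool_pos: [0.6021, -0.1973, 0.2304]
tool_rot: [-3.139, -0.002, 1.886]
contact_force: [-0.8, 0.8, -2.6]
opening: 0.024
grip_force: 49.9
```

```bash
python3 - <<'E'
from h import *
from cell import robot
s=robot.observe();c=robot.read_camera("wrist");pickle.dump((c,s),open("w2.pkl","wb"));cv2.imwrite("pics/w2.png",c["pixels"][:,:,::-1])
for n in("top","side"):pickle.dump(robot.read_camera(n),open(n+"2.pkl","wb"))
print(s["tool_pos"],s["tool_rot"],s["contact_force"])
O=np.array([.53427,-.21762]);d=np.array([-.9495,-.3137]);n=np.array([-.3137,.9495])
for y in(-.125,0,.125):print(y,proj(c,[[*(O+d*y+n*x),.062] for x in(-.017,.017)],s).round(0).tolist())
E
```

```text
[ 0.60207543 -0.19734785  0.23044505] [-3.13888891e+00 -2.04922524e-03  1.88636153e+00] [-0.8076399   0.82858683 -2.64951727]
-0.125 [[325.0, 212.0], [326.0, 181.0]]
0 [[210.0, 212.0], [208.0, 181.0]]
0.125 [[95.0, 212.0], [90.0, 181.0]]
```

View pics/w2.png

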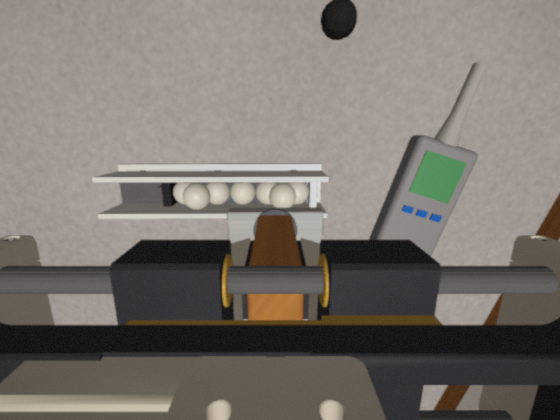

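Wrist view: wall tops at rows about 177 and 214, proud balls at (283,196) and (196,196), end stop at column 168. The foot's edge lies along row 210, parallel to the cell. I'll measure the lateral offsets next.

```bash
python3 - <<'E'
from h import *
c,s=pickle.load(open("w2.pkl","rb"));g=cv2.cvtColor(c["pixels"],cv2.COLOR_RGB2GRAY).astype(int)
for u in (110,130,150,320):print(u,dict(zip(range(160,222),g[160:222,u-1:u+2].mean(1).round().astype(int).tolist())) if u in(130,) else g[160:222,u-1:u+2].mean(1).round().astype(int).tolist())
print("rows over foot edge",[ (u,[int(x) for x in g[202:220,u]]) for u in (236,315)])
print("row 225",g[225,218:250].tolist(),g[225,310:335].tolist())
print("row 177",g[177,88:108].tolist(),g[177,318:332].tolist())
Rm=R.from_euler("xyz",s["tool_rot"]).as_matrix()
tp=lambda p:proj(c,[s["tool_pos"]+Rm@np.array(p)],s).round(1).tolist()
print("foot top edge pred",tp([.0135,-.035,.0647]),tp([.0135,.035,.0647]),tp([.0135,-.035,.0787]))
E
```

```text
110 [158, 157, 156, 156, 157, 156, 156, 155, 155, 155, 157, 158, 149, 120, 103, 100, 116, 180, 203, 207, 207, 204, 175, 162, 162, 163, 162, 160, 159, 157, 158, 157, 159, 161, 162, 163, 164, 164, 162, 160, 160, 160, 159, 159, 159, 160, 159, 155, 133, 111, 101, 99, 101, 122, 191, 207, 207, 205, 192, 172, 161, 157]
130 {160: 161, 161: 161, 162: 159, 163: 153, 164: 175, 165: 201, 166: 208, 167: 209, 168: 207, 169: 203, 170: 186, 171: 138, 172: 104, 173: 99, 174: 101, 175: 98, 176: 108, 177: 183, 178: 204, 179: 208, 180: 208, 181: 204, 182: 156, 183: 105, 184: 95, 185: 95, 186: 94, 187: 94, 188: 94, 189: 95, 190: 93, 191: 93, 192: 95, 193: 93, 194: 94, 195: 92, 196: 92, 197: 94, 198: 94, 199: 96, 200: 94, 201: 93, 202: 92, 203: 96, 204: 99, 205: 99, 206: 101, 207: 101, 208: 102, 209: 101, 210: 99, 211: 98, 212: 101, 213: 128, 214: 193, 215: 207, 216: 207, 217: 205, 218: 197, 219: 172, 220: 160, 221: 159}
150 [160, 159, 156, 146, 176, 202, 209, 208, 206, 202, 185, 137, 103, 99, 100, 98, 111, 188, 205, 207, 207, 203, 153, 104, 95, 96, 95, 94, 96, 94, 94, 94, 94, 95, 93, 94, 94, 93, 94, 95, 
[... 466 characters left out ...]
, 80, 75, 77, 85, 129, 156, 167, 169, 172, 172, 170, 173]), (315, [215, 213, 212, 203, 194, 146, 93, 78, 78, 106, 146, 168, 174, 174, 173, 175, 175, 176])]
row 225 [159, 160, 159, 158, 158, 159, 159, 161, 159, 154, 158, 170, 174, 173, 174, 174, 174, 174, 173, 173, 175, 173, 175, 174, 173, 175, 175, 174, 173, 174, 176, 175] [177, 175, 177, 176, 177, 175, 177, 176, 176, 176, 176, 168, 150, 148, 156, 158, 157, 159, 155, 154, 155, 156, 157, 158, 160]
row 177 [159, 158, 158, 160, 174, 185, 181, 180, 179, 179, 179, 179, 180, 180, 180, 179, 180, 180, 180, 180] [200, 202, 202, 202, 203, 202, 201, 203, 203, 201, 179, 151, 150, 151]
foot top edge pred [[225.8, 210.3]] [[322.5, 210.3]] [[228.7, 205.7]]
```

Call:
{"api": "step_arm", "payload": {
  "motion": [
    [[0.033, 0.04, 0.1], 0],
    [[0.033, 0.04, 0.5], 0],
    [[0.033, 0.04, 0.9], 0],
    [[0.033, 0.04, 1.15], 0],
    [[0.033, 0.04, 1.25], 0],
    [[0.033, 0.04, 1.25], 0],
    [[0.033, 0.04, 1.25], 0]
  ]
}}

```text
time: 6.48
tool_pos: [0.6051, -0.1927, 0.1589]
tool_rot: [3.14, 0.001, 1.89]
contact_force: [0.6, -0.7, -2.6]
opening: 0.0241
grip_force: 49.9
```

```bash
python3 - <<'E'
from h import *
from cell import robot
s=robot.observe();c=robot.read_camera("wrist");pickle.dump((c,s),open("w3.pkl","wb"));cv2.imwrite("pics/w3.png",c["pixels"][:,:,::-1])
print(s["tool_pos"],s["tool_rot"],s["contact_force"])
cv2.imwrite("pics/w3.png",cv2.resize(c["pixels"][120:320,100:400,::-1],None,fx=2.6,fy=2.6))
E
```

```text
[ 0.60505139 -0.19268512  0.15889766] [3.14017253e+00 1.18313421e-03 1.88988331e+00] [ 0.57393815 -0.72192645 -2.64920783]
```

View pics/w3.png

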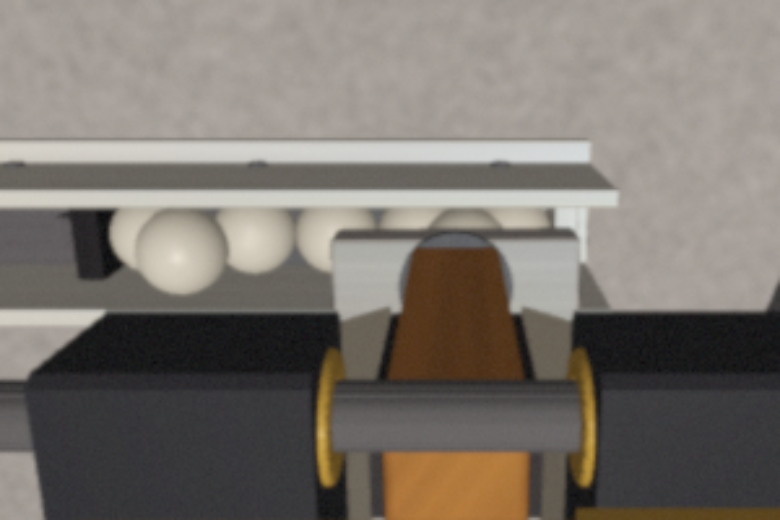

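Close view: the foot is parallel to the walls, with its far edge at crop row ~232 and the wall's inner edge at ~207. The proud ball is under the foot at crop (470,215).

```bash
python3 - <<'E'
from h import *
from cell import robot
c,s=pickle.load(open("w3.pkl","rb"));g=cv2.cvtColor(c["pixels"],cv2.COLOR_RGB2GRAY).astype(int)
for u in (150,200,230,245,305,318):print(u,g[190:220,u-1:u+2].mean(1).round().astype(int).tolist())
print(g[235,215:240].tolist(),g[235,310:332].tolist())
# wall inner edge and foot top/bottom edge rows -> tool x (mm) at their heights
zt=s["tool_pos"][2];Rm=R.from_euler("xyz",s["tool_rot"]).as_matrix()
for u in(200,305):
  for row in range(196,218,2):
    f=lambda z:((cast(c,[u,row],z,s)-s["tool_pos"])@Rm)[0,0]*1e3
    print(u,row,"wall",f(.062).round(1),"foot top",f(zt-.0647).round(1),"foot bottom",f(zt-.0787).round(1))
print([np.array(robot.observe()["tool_pos"]).round(4).tolist() for _ in range(2)])
E
```

```text
150 [99, 99, 113, 179, 202, 206, 206, 206, 205, 186, 172, 174, 178, 183, 187, 192, 194, 196, 198, 200, 201, 202, 199, 199, 199, 198, 197, 196, 194, 192]
200 [99, 99, 115, 179, 203, 207, 206, 206, 206, 186, 172, 175, 179, 183, 187, 190, 193, 197, 200, 203, 205, 206, 205, 206, 204, 204, 203, 201, 200, 199]
230 [99, 100, 115, 181, 205, 208, 206, 207, 207, 188, 177, 179, 183, 187, 190, 195, 199, 197, 161, 114, 90, 89, 131, 156, 169, 172, 173, 173, 172, 173]
245 [101, 100, 116, 182, 205, 208, 207, 207, 207, 177, 126, 101, 100, 106, 108, 114, 121, 116, 90, 77, 77, 86, 133, 158, 169, 172, 173, 173, 174, 174]
305 [99, 100, 117, 183, 208, 210, 210, 210, 210, 186, 165, 166, 171, 177, 180, 184, 184, 155, 106, 80, 81, 104, 142, 167, 175, 175, 176, 176, 177, 177]
318 [99, 99, 118, 182, 208, 212, 211, 210, 211, 199, 210, 216, 216, 216, 216, 216, 213, 172, 110, 81, 81, 108, 144, 170, 176, 176, 176, 177, 178, 178]
[101, 102, 101, 98, 101, 98, 99, 101, 101, 99, 100, 97, 98, 128, 159, 170, 171, 171, 171, 171, 172, 171, 172, 171, 171] [176, 177, 178, 178, 177, 177, 177, 178, 177, 177, 177, 169, 142, 10
[... 453 characters left out ...]
 top 12.3 foot bottom 8.5
200 214 wall 1.9 foot top 10.8 foot bottom 6.9
200 216 wall 0.2 foot top 9.3 foot bottom 5.3
305 196 wall 17.3 foot top 24.1 foot bottom 21.1
305 198 wall 15.6 foot top 22.6 foot bottom 19.6
305 200 wall 13.9 foot top 21.1 foot bottom 18.0
305 202 wall 12.2 foot top 19.7 foot bottom 16.4
305 204 wall 10.5 foot top 18.2 foot bottom 14.8
305 206 wall 8.8 foot top 16.7 foot bottom 13.3
305 208 wall 7.1 foot top 15.2 foot bottom 11.7
305 210 wall 5.3 foot top 13.7 foot bottom 10.1
305 212 wall 3.6 foot top 12.2 foot bottom 8.5
305 214 wall 1.9 foot top 10.7 foot bottom 6.9
305 216 wall 0.1 foot top 9.2 foot bottom 5.3
[[0.605, -0.1927, 0.1589], [0.605, -0.1927, 0.1589]]
```

Call:
{"api": "step_arm", "payload": {
  "motion": [
    [[-0.02, 0, 0.05], 0],
    [[-0.02, 0, 0.1], 0],
    [[-0.02, 0, 0.15], 0],
    [[-0.02, 0, 0.18], 0],
    [[-0.02, 0, 0.2], 0],
    [[-0.02, 0, 0.2], 0]
  ]
}}

```text
time: 7.28
tool_pos: [0.6049, -0.1936, 0.1458]
tool_rot: [-3.142, -0.0, 1.89]
contact_force: [-0.5, -0.6, -2.6]
opening: 0.0237
grip_force: 49.9
```

Call:
{"api": "step_arm", "payload": {
  "motion": [
    [[0, 0, 0.02], 0],
    [[0, 0, 0.04], 0],
    [[0, 0, 0.06], 0],
    [[0, 0, 0.08], 0],
    [[0, 0, 0.08], 0]
  ]
}}

```text
time: 7.9
tool_pos: [0.6052, -0.1938, 0.1415]
tool_rot: [3.141, 0.001, 1.89]
contact_force: [0.3, 0.1, 2.0]
opening: 0.0239
grip_force: 49.9
```

Call:
{"api": "step_arm", "payload": {
  "motion": [
    [[0, 0, 0.02], 0],
    [[0, 0, 0.04], 0],
    [[0, 0, 0.06], 0],
    [[0, 0, 0.08], 0]
  ]
}}

```text
time: 8.4
tool_pos: [0.6047, -0.1936, 0.1358]
tool_rot: [-3.141, -0.001, 1.89]
contact_force: [-0.4, 0.1, 0.6]
opening: 0.024
grip_force: 49.9
```

Call:
{"api": "step_arm", "payload": {
  "motion": [
    [[0, 0, 0.02], 0],
    [[0, 0, 0.04], 0],
    [[0, 0, 0.06], 0],
    [[0, 0, 0.08], 0]
  ]
}}

```text
time: 8.9
tool_pos: [0.6049, -0.1936, 0.1313]
tool_rot: [-3.141, -0.0, 1.89]
contact_force: [0.1, -0.5, -1.4]
opening: 0.0238
grip_force: 49.9
```

Call:
{"api": "step_arm", "payload": {
  "motion": [
    [[0, 0, 0.02], 0],
    [[0, 0, 0.04], 0],
    [[0, 0, 0.06], 0],
    [[0, 0, 0.08], 0]
  ]
}}

```text
time: 9.4
tool_pos: [0.6049, -0.1936, 0.1266]
tool_rot: [-3.142, -0.0, 1.89]
contact_force: [-0.7, 0.0, -1.6]
opening: 0.0236
grip_force: 49.9
```

Call:
{"api": "step_arm", "payload": {
  "motion": [
    [[0, 0, 0.015], 0],
    [[0, 0, 0.03], 0],
    [[0, 0, 0.045], 0],
    [[0, 0, 0.045], 0]
  ]
}}

```text
time: 9.9
tool_pos: [0.6049, -0.1936, 0.1239]
tool_rot: [-3.142, -0.0, 1.89]
contact_force: [0.4, 0.5, -2.3]
opening: 0.0238
grip_force: 49.9
```

Call:
{"api": "step_arm", "payload": {
  "motion": [
    [[0, 0, 0.01], 0],
    [[0, 0, 0.02], 0],
    [[0, 0, 0.03], 0],
    [[0, 0, 0.03], 0]
  ]
}}

```text
time: 10.4
tool_pos: [0.6049, -0.1936, 0.1221]
tool_rot: [-3.142, -0.0, 1.89]
contact_force: [0.5, -0.1, -3.0]
opening: 0.0237
grip_force: 49.9
```

Call:
{"api": "step_arm", "payload": {
  "motion": [
    [[0, 0, 0.008], 0],
    [[0, 0, 0.016], 0],
    [[0, 0, 0.02], 0],
    [[0, 0, 0.02], 0]
  ]
}}

```text
time: 10.9
tool_pos: [0.6049, -0.1936, 0.121]
tool_rot: [-3.142, -0.0, 1.89]
contact_force: [0.3, 0.0, -2.2]
opening: 0.0236
grip_force: 49.9
```

Call:
{"api": "step_arm", "payload": {
  "motion": [
    [[0, 0, 0.006], 0],
    [[0, 0, 0.012], 0],
    [[0, 0, 0.012], 0]
  ]
}}

```text
time: 11.28
tool_pos: [0.605, -0.1937, 0.1205]
tool_rot: [3.141, 0.0, 1.89]
contact_force: [0.5, 0.8, -0.1]
opening: 0.0235
grip_force: 49.9
```

Call:
{"api": "step_arm", "payload": {
  "motion": [
    [[0, 0, 0.006], 0],
    [[0, 0, 0.012], 0],
    [[0, 0, 0.012], 0]
  ]
}}

```text
time: 11.65
tool_pos: [0.6052, -0.1939, 0.1203]
tool_rot: [3.141, 0.001, 1.89]
contact_force: [-1.6, -1.1, 4.1]
opening: 0.0236
grip_force: 49.9
```

Call:
{"api": "step_arm", "payload": {
  "motion": [
    [[0, 0, -0.1], 0],
    [[0, 0, -0.3], 0],
    [[0, 0, -0.55], 0],
    [[0, 0, -0.75], 0],
    [[0, 0, -0.8], 0],
    [[0, 0, -0.8], 0]
  ]
}}

```text
time: 12.4
tool_pos: [0.6049, -0.1936, 0.1677]
tool_rot: [3.141, 0.0, 1.89]
contact_force: [0.1, -0.2, -2.5]
opening: 0.0238
grip_force: 49.9
```

```bash
python3 - <<'E'
from h import *
from cell import robot
s=robot.observe();c=robot.read_camera("wrist");pickle.dump((c,s),open("w4.pkl","wb"))
print(s["tool_pos"],s["tool_rot"],s["contact_force"])
cv2.imwrite("pics/w4.png",cv2.resize(c["pixels"][150:300,50:350,::-1],None,fx=2.6,fy=2.6))
Rm=R.from_euler("xyz",s["tool_rot"]).as_matrix()
for u in(120,150,180):print(u,((cast(c,[u,212],.055,s)-s["tool_pos"])@Rm)[0].round(4))
E
```

```text
[ 0.60488621 -0.19363334  0.16773737] [3.14133744e+00 5.58454777e-05 1.88981021e+00] [ 0.08664047 -0.1827329  -2.53886933]
120 [-0.0005 -0.1377  0.1127]
150 [-0.0006 -0.1109  0.1127]
180 [-0.0006 -0.0842  0.1127]
```

View pics/w4.png

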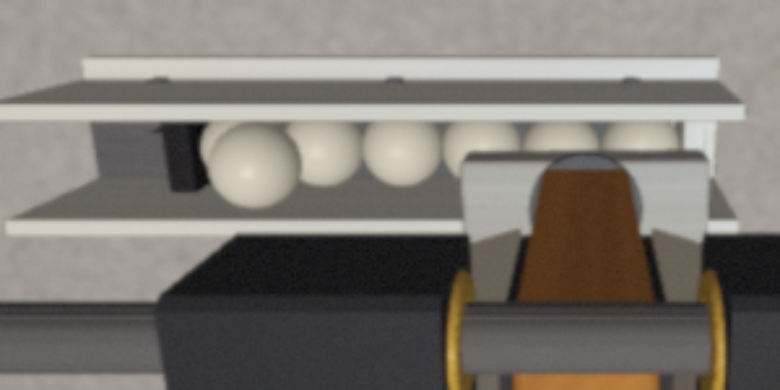

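Crop: the first proud ball is now in the row, and the remaining proud one is at crop (255,165), about 112 mm along tool −y. I'll move the foot over it.

Call:
{"api": "step_arm", "payload": {
  "motion": [
    [[0, -0.2, 0], 0],
    [[0, -0.6, 0], 0],
    [[0, -1.0, 0], 0],
    [[0, -1.4, 0], 0],
    [[0, -1.7, 0], 0],
    [[0, -1.82, 0], 0],
    [[0, -1.82, 0], 0],
    [[0, -1.82, 0], 0]
  ]
}}

```text
time: 13.45
tool_pos: [0.5017, -0.2278, 0.1675]
tool_rot: [3.141, 0.0, 1.89]
contact_force: [-0.5, 0.5, -2.5]
opening: 0.0242
grip_force: 49.9
```

```bash
python3 - <<'E'
from h import *
from cell import robot
s=robot.observe();c=robot.read_camera("wrist");pickle.dump((c,s),open("w5.pkl","wb"))
g=cv2.cvtColor(c["pixels"],cv2.COLOR_RGB2GRAY).astype(int);zt=s["tool_pos"][2];Rm=R.from_euler("xyz",s["tool_rot"]).as_matrix()
q=np.array(s["tool_pos"][:2])-[.53427,-.21762];print("cell x,y",q@[-.3137,.9495],q@[-.9495,-.3137],s["tool_rot"],s["tool_pos"])
for u in(240,310,350):
  col=g[180:225,u-1:u+2].mean(1).round().astype(int);print(u,list(zip(range(180,225),col.tolist())))
for row in (196,198,200,210,212): print(row,[((cast(c,[275,row],z,s)-s["tool_pos"])@Rm)[0,0].round(4) for z in(.062,zt-.0647)])
E
```

```text
cell x,y 0.0005594173459696654 0.0341266160043792 [3.14116177e+00 1.17126701e-04 1.89006582e+00] [ 0.50168992 -0.22779478  0.16754618]
240 [(180, 148), (181, 103), (182, 99), (183, 100), (184, 98), (185, 99), (186, 98), (187, 98), (188, 97), (189, 112), (190, 178), (191, 203), (192, 208), (193, 207), (194, 206), (195, 202), (196, 147), (197, 77), (198, 50), (199, 52), (200, 66), (201, 83), (202, 92), (203, 100), (204, 107), (205, 116), (206, 118), (207, 109), (208, 85), (209, 75), (210, 74), (211, 83), (212, 128), (213, 154), (214, 164), (215, 168), (216, 168), (217, 168), (218, 169), (219, 169), (220, 170), (221, 174), (222, 176), (223, 174), (224, 173)]
310 [(180, 100), (181, 82), (182, 93), (183, 99), (184, 97), (185, 96), (186, 97), (187, 96), (188, 96), (189, 109), (190, 173), (191, 199), (192, 203), (193, 202), (194, 202), (195, 200), (196, 166), (197, 153), (198, 159), (199, 164), (200, 170), (201, 175), (202, 177), (203, 180), (204, 183), (205, 186), (206, 183), (207, 140), (208, 90), (209, 76), (210, 78), (211, 102), (212, 140), (213, 164), (214, 171), (215, 171), (216, 171)
[... 156 characters left out ...]
7), (185, 98), (186, 97), (187, 97), (188, 96), (189, 109), (190, 173), (191, 197), (192, 202), (193, 200), (194, 201), (195, 199), (196, 172), (197, 167), (198, 174), (199, 180), (200, 184), (201, 188), (202, 191), (203, 195), (204, 199), (205, 203), (206, 208), (207, 211), (208, 212), (209, 211), (210, 208), (211, 204), (212, 202), (213, 202), (214, 201), (215, 198), (216, 197), (217, 193), (218, 187), (219, 179), (220, 158), (221, 120), (222, 99), (223, 97), (224, 96)]
196 [np.float64(0.0155), np.float64(0.0241)]
198 [np.float64(0.0137), np.float64(0.0226)]
200 [np.float64(0.012), np.float64(0.0211)]
210 [np.float64(0.0031), np.float64(0.0137)]
212 [np.float64(0.0013), np.float64(0.0122)]
```

Call:
{"api": "step_arm", "payload": {
  "motion": [
    [[-0.01, 0, 0.08], 0],
    [[-0.01, 0, 0.18], 0],
    [[-0.01, 0, 0.27], 0],
    [[-0.01, 0, 0.32], 0],
    [[-0.01, 0, 0.34], 0],
    [[-0.01, 0, 0.36], 0],
    [[-0.01, 0, 0.38], 0],
    [[-0.01, 0, 0.38], 0]
  ]
}}

```text
time: 14.5
tool_pos: [0.5019, -0.2289, 0.1457]
tool_rot: [3.14, 0.002, 1.89]
contact_force: [0.2, 0.0, 4.3]
opening: 0.0241
grip_force: 49.9
```

Call:
{"api": "step_arm", "payload": {
  "motion": [
    [[0, 0, 0.02], 0],
    [[0, 0, 0.04], 0],
    [[0, 0, 0.06], 0],
    [[0, 0, 0.08], 0]
  ]
}}

```text
time: 15.0
tool_pos: [0.5013, -0.2284, 0.1397]
tool_rot: [-3.142, -0.0, 1.89]
contact_force: [-0.2, 0.5, 0.6]
opening: 0.0237
grip_force: 49.9
```

Call:
{"api": "step_arm", "payload": {
  "motion": [
    [[0, 0, 0.02], 0],
    [[0, 0, 0.04], 0],
    [[0, 0, 0.06], 0],
    [[0, 0, 0.08], 0]
  ]
}}

```text
time: 15.5
tool_pos: [0.5014, -0.2284, 0.1349]
tool_rot: [-3.141, -0.0, 1.89]
contact_force: [0.5, -0.6, -1.1]
opening: 0.0234
grip_force: 49.9
```

Call:
{"api": "step_arm", "payload": {
  "motion": [
    [[0, 0, 0.02], 0],
    [[0, 0, 0.04], 0],
    [[0, 0, 0.06], 0],
    [[0, 0, 0.08], 0],
    [[0, 0, 0.1], 0],
    [[0, 0, 0.12], 0]
  ]
}}

```text
time: 16.25
tool_pos: [0.5014, -0.2284, 0.1278]
tool_rot: [-3.142, -0.0, 1.89]
contact_force: [0.7, -0.8, -1.4]
opening: 0.0236
grip_force: 49.9
```

Call:
{"api": "step_arm", "payload": {
  "motion": [
    [[0, 0, 0.015], 0],
    [[0, 0, 0.03], 0],
    [[0, 0, 0.045], 0],
    [[0, 0, 0.06], 0],
    [[0, 0, 0.07], 0],
    [[0, 0, 0.08], 0],
    [[0, 0, 0.08], 0]
  ]
}}

```text
time: 17.12
tool_pos: [0.5014, -0.2285, 0.1231]
tool_rot: [3.142, -0.0, 1.89]
contact_force: [-0.5, -0.4, -2.2]
opening: 0.0237
grip_force: 49.9
```

Call:
{"api": "step_arm", "payload": {
  "motion": [
    [[0, 0, 0.006], 0],
    [[0, 0, 0.012], 0],
    [[0, 0, 0.018], 0],
    [[0, 0, 0.018], 0]
  ]
}}

```text
time: 17.62
tool_pos: [0.5014, -0.2285, 0.1221]
tool_rot: [3.142, -0.0, 1.89]
contact_force: [0.1, 0.2, -2.6]
opening: 0.0236
grip_force: 49.9
```

Call:
{"api": "step_arm", "payload": {
  "motion": [
    [[0, 0, 0.01], 0],
    [[0, 0, 0.02], 0],
    [[0, 0, 0.028], 0],
    [[0, 0, 0.028], 0]
  ]
}}

```text
time: 18.12
tool_pos: [0.5015, -0.2285, 0.1205]
tool_rot: [3.141, 0.0, 1.89]
contact_force: [-0.4, -0.2, -1.5]
opening: 0.0236
grip_force: 49.9
```

Call:
{"api": "step_arm", "payload": {
  "motion": [
    [[0, 0, 0.01], 0],
    [[0, 0, 0.02], 0],
    [[0, 0, 0.02], 0]
  ]
}}

```text
time: 18.5
tool_pos: [0.5018, -0.2287, 0.1202]
tool_rot: [3.14, 0.001, 1.89]
contact_force: [-1.0, 0.4, 6.6]
opening: 0.0235
grip_force: 49.9
```

Call:
{"api": "step_arm", "payload": {
  "motion": [
    [[0, 0, 0.006], 0],
    [[0, 0, 0.013], 0],
    [[0, 0, 0.013], 0],
    [[0, 0, 0.013], 0]
  ]
}}

```text
time: 19.0
tool_pos: [0.5021, -0.2289, 0.1201]
tool_rot: [3.14, 0.002, 1.89]
contact_force: [-1.7, 0.6, 10.2]
opening: 0.0235
grip_force: 49.9
```

Call:
{"api": "step_arm", "payload": {
  "motion": [
    [[0, 0, 0], 0],
    [[0, 0, 0], 0],
    [[0, 0, 0], 0],
    [[0, 0, 0], 0]
  ]
}}

```text
time: 19.5
tool_pos: [0.5021, -0.2289, 0.1201]
tool_rot: [3.14, 0.002, 1.89]
contact_force: [-1.6, 1.0, 10.6]
opening: 0.0242
grip_force: 49.9
```

Call:
{"api": "step_arm", "payload": {
  "motion": [
    [[0, 0, 0.006], 0],
    [[0, 0, 0.006], 0],
    [[0, 0, 0.006], 0],
    [[0, 0, 0.006], 0],
    [[0, 0, 0.006], 0],
    [[0, 0, 0.006], 0],
    [[0, 0, 0.006], 0],
    [[0, 0, 0.006], 0],
    [[0, 0, 0.006], 0],
    [[0, 0, 0.006], 0]
  ]
}}

```text
time: 20.75
tool_pos: [0.5022, -0.229, 0.12]
tool_rot: [3.14, 0.003, 1.89]
contact_force: [-2.5, 0.9, 12.3]
opening: 0.0237
grip_force: 49.9
```

Net load is about 15 N. I'll lift and check that all seven are level.

Call:
{"api": "step_arm", "payload": {
  "motion": [
    [[0, 0, -0.03], 0],
    [[0, 0, -0.2], 0],
    [[0, 0, -0.6], 0],
    [[0, 0, -1.1], 0],
    [[0, 0, -1.6], 0],
    [[0, 0, -1.85], 0],
    [[0, 0, -1.85], 0],
    [[0, 0, -1.85], 0]
  ]
}}

```text
time: 21.75
tool_pos: [0.5009, -0.2282, 0.2277]
tool_rot: [-3.14, -0.002, 1.89]
contact_force: [0.2, 1.0, -2.8]
opening: 0.0239
grip_force: 49.9
```

```bash
python3 - <<'E'
from h import *
from cell import robot
s=robot.observe();c=robot.read_camera("wrist")
print(s["tool_pos"],s["tool_rot"],s["contact_force"])
a=cv2.resize(c["pixels"][120:290,100:450,::-1],None,fx=2.2,fy=2.2)
cv2.imwrite("pics/w6.png",a)
E
```

```text
[ 0.5008509  -0.22815796  0.22773239] [-3.14010396e+00 -1.91438110e-03  1.88978409e+00] [ 0.22996808  0.99003312 -2.78225581]
```

View pics/w6.png

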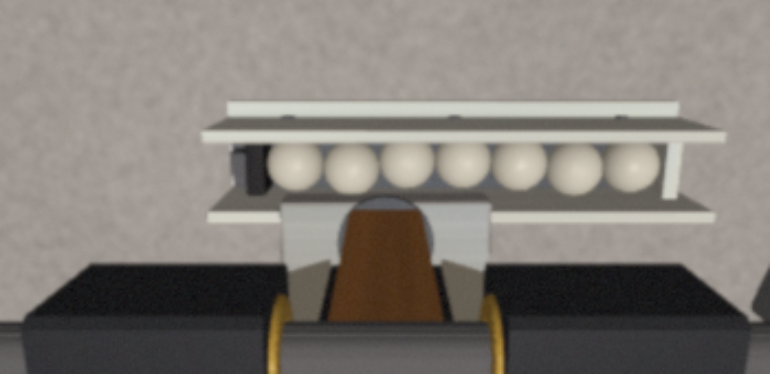

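All seven balls lie in one level row, and the end stop has been pushed back to crop column ~257. Now the tamper goes back to its tray.

Call:
{"api": "step_arm", "payload": {
  "motion": [
    [[0.5, 0.24, 0], -0.05],
    [[1.3, 0.63, 0], -0.14],
    [[2.1, 1.02, 0], -0.23],
    [[2.9, 1.41, 0], -0.32],
    [[3.7, 1.8, 0], -0.41],
    [[4.5, 2.19, 0], -0.5],
    [[5.3, 2.58, 0], -0.58],
    [[6.1, 2.97, 0], -0.66],
    [[6.7, 3.26, 0], -0.7],
    [[6.84, 3.33, 0], -0.702]
  ]
}}

```text
time: 23.05
tool_pos: [0.5618, 0.2263, 0.2275]
tool_rot: [-3.14, -0.002, 2.595]
contact_force: [0.1, -0.2, -1.3]
opening: 0.0239
grip_force: 49.9
```

Call:
{"api": "step_arm", "payload": {
  "motion": [
    [[0, 0, 0], 0],
    [[0, 0, 0], 0]
  ]
}}

```text
time: 23.3
tool_pos: [0.5624, 0.2225, 0.2287]
tool_rot: [-3.141, -0.0, 2.59]
contact_force: [-0.3, -0.2, -2.4]
opening: 0.0241
grip_force: 49.9
```

```bash
python3 - <<'E'
from h import *
from cell import robot
s=robot.observe();c=robot.read_camera("wrist")
print(s["tool_pos"],s["tool_rot"],s["contact_force"])
Rm=R.from_euler("xyz",s["tool_rot"]).as_matrix();print("to go tool m",(np.array([.5615,.2243,.084])-s["tool_pos"])@Rm)
cv2.imwrite("pics/w7.png",cv2.resize(c["pixels"][120:290,100:450,::-1],None,fx=2.2,fy=2.2))
for p in([-.029,-.05],[.029,-.05],[.029,.05],[-.029,.05]):
    q=[.5615,.2243,.012]+Rm@np.array([*p,0]);print(((proj(c,[q],s)[0]-[100,120])*2.2).round(0))
E
```

```text
[0.56236245 0.22254474 0.22869458] [-3.14061322e+00 -4.24138823e-04  2.59028993e+00] [-0.25325582 -0.20185528 -2.37819493]
to go tool m [0.0015927  0.00118518 0.14469418]
[299. 200.]
[296.  98.]
[478.  98.]
[474. 200.]
```

View pics/w7.png

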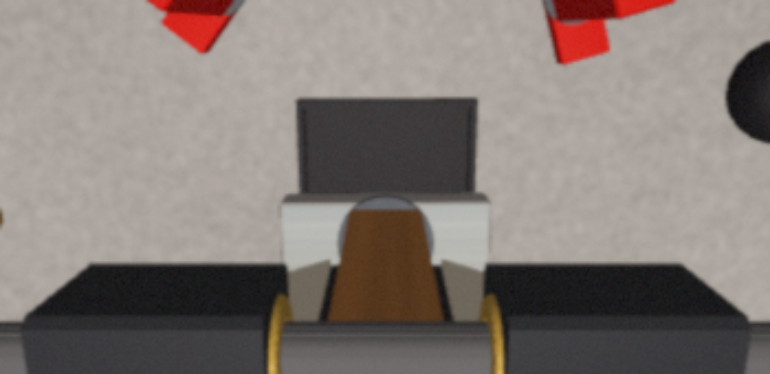

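The tray's corners at crop (297,98) and (477,98) match the prediction. Lowering.

Call:
{"api": "step_arm", "payload": {
  "motion": [
    [[0.025, 0.02, 0.2], 0],
    [[0.025, 0.02, 0.7], 0],
    [[0.025, 0.02, 1.3], 0],
    [[0.025, 0.02, 1.8], 0],
    [[0.025, 0.02, 2.15], 0],
    [[0.025, 0.02, 2.3], 0],
    [[0.025, 0.02, 2.36], 0],
    [[0.025, 0.02, 2.36], 0],
    [[0.025, 0.02, 2.36], 0]
  ]
}}

```text
time: 24.48
tool_pos: [0.5623, 0.2258, 0.0884]
tool_rot: [3.14, 0.001, 2.592]
contact_force: [-0.1, 0.5, -1.9]
opening: 0.0237
grip_force: 49.9
```

Call:
{"api": "step_arm", "payload": {
  "motion": [
    [[0, 0, 0.02], 0],
    [[0, 0, 0.04], 0],
    [[0, 0, 0.04], 0],
    [[0, 0, 0.04], 0]
  ]
}}

```text
time: 24.98
tool_pos: [0.5618, 0.2257, 0.0851]
tool_rot: [3.142, -0.0, 2.592]
contact_force: [0.3, 0.9, -3.2]
opening: 0.0239
grip_force: 49.9
```

Call:
{"api": "step_arm", "payload": {
  "motion": [
    [[0, 0, 0.02], 0],
    [[0, 0, 0.035], 0],
    [[0, 0, 0.035], 0],
    [[0, 0, 0.035], 0]
  ]
}}

```text
time: 25.48
tool_pos: [0.5618, 0.2257, 0.083]
tool_rot: [3.142, -0.0, 2.592]
contact_force: [-0.2, 0.5, -2.4]
opening: 0.0241
grip_force: 49.9
```

Call:
{"api": "step_arm", "payload": {
  "motion": [
    [[0, 0, 0.01], 0],
    [[0, 0, 0.01], 0],
    [[0, 0, 0.01], 0]
  ]
}}

```text
time: 25.85
tool_pos: [0.5619, 0.2257, 0.0827]
tool_rot: [3.141, 0.0, 2.592]
contact_force: [-1.2, -0.6, 1.5]
opening: 0.0244
grip_force: 49.9
```

Call:
{"api": "step_arm", "payload": {
  "motion": [
    [[0, 0, -0.005], 0],
    [[0, 0, -0.005], 0],
    [[0, 0, -0.005], 0],
    [[0, 0, -0.005], 0],
    [[0, 0, -0.005], 0],
    [[0, 0, -0.005], 0],
    [[0, 0, -0.005], 0]
  ],
  "hand": 0
}}

```text
time: 26.72
tool_pos: [0.5618, 0.2257, 0.0827]
tool_rot: [3.142, -0.0, 2.592]
contact_force: [0.4, 0.2, -0.9]
opening: 0.0888
grip_force: 0.0
```

Call:
{"api": "step_arm", "payload": {
  "motion": [
    [[0, 0, -0.2], 0],
    [[0, 0, -0.6], 0],
    [[0, 0, -1.2], 0],
    [[0, 0, -1.8], 0],
    [[0, 0, -2.4], 0],
    [[0, 0, -2.6], 0],
    [[0, 0, -2.6], 0],
    [[0, 0, -2.6], 0]
  ]
}}

```text
time: 27.72
tool_pos: [0.5611, 0.2255, 0.237]
tool_rot: [-3.14, -0.002, 2.592]
contact_force: [-0.3, -0.0, 0.6]
opening: 0.0918
grip_force: 0.0
```

```bash
python3 - <<'E'
from h import *
from cell import robot
s=robot.observe();c=robot.read_camera("wrist");t=robot.read_camera("top")
print(s["tool_pos"],s["opening"])
a=cv2.resize(c["pixels"][130:240,200:360,::-1],(640,440));b=cv2.resize(t["pixels"][165:275,325:365,::-1],(160,440))
cv2.imwrite("pics/w8.png",np.hstack([a,b]))
E
```

```text
[0.56110112 0.22547838 0.23704211] 0.09184404289031012
```

View pics/w8.png

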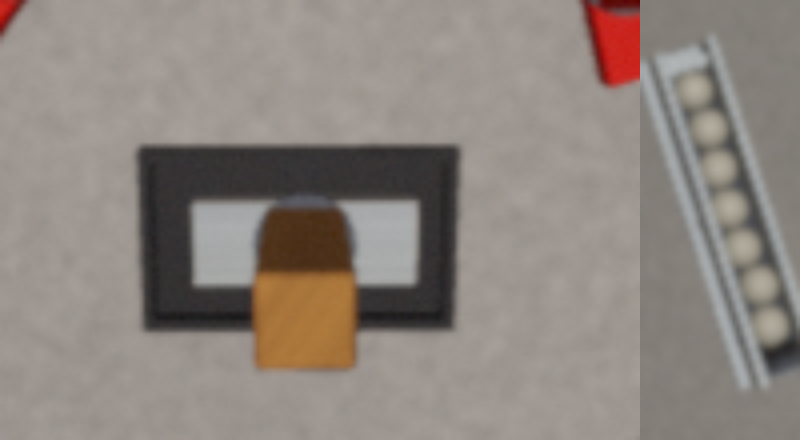

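The tamper stands upright and centred in the tray, with its foot at crop (305,243) and the tray at (299,238). All seven balls are level.

```bash
python3 -c "
from cell import robot
print(robot.hand_in())"
```

```text
the job is handed in; nothing more can be done
None
```

The job is handed in: all seven balls lie level in one row, I held a final press of about 13–15 N for over a second, and the tamper stands released and upright in its tray; the hand-in gave no verdict.

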